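Set the eccentric of the spice-tin guide and prove the gap with the gauge

TASK

Set the width of the spice-tin lane on the shop counter: turn the brass eccentric disc by its upright grip bar, clockwise seen from above, until the bar lies parallel to the steel fence (a quarter turn on from fully closed). Then prove the gap: slide the gauge block that stands in the lane along the bed through the gap between disc and fence, without lifting or forcing it, until all of it is past the disc, and leave it standing upright on the bed there with the disc still as you set it.

Things in the scene. Friction and masses are not known exactly. Their poses are not given: they have to be found in the camera images.
- lane: Fixed tin guide: wooden bed 400 x 175 mm with a steel fence. Origin on the counter, under the lane's centre line beside the disc's pivot. x: along the lane, the way the gauge must travel (bed -200 to +200 mm); y: towards the fence; z up. Bed top z = 18. Fence face y = +24, top z = 48, full length. Pivot x = 0, y = -56. Tin and weight on bed corners at x = -165 and +165, y = -83: bystanders.
- cam (a joint): Turn of the brass eccentric, 0 to 3.14 rad, growing clockwise seen from above. 0: bar square to the fence, wide side at the fence, gap 32 mm. 1.57: bar parallel to the fence, wide side towards lane +x, gap 48 mm (wanted). 3.14: gap 64 mm. Starts nearly closed (0.15 to 0.7), too tight for the 40 mm gauge. Friction about 0.15 N m; stays where it is left.
- cam_grip (a point): Point on the fixed pivot axis at the height to grip the bar, 74 mm above the counter. Upright dark steel bar centred on the pivot: 44 mm long, 14 mm thick, from 49 to 89 mm above the counter; turns with the disc. Frame turns too: y along the bar to the disc's wide side, x across it (pinch this way), z up. Disc below: 64 mm across, centre 16 mm off the pivot, top 49 mm above the counter.
- gauge_grip (a point): Grip point on the handle of the loose gauge, 77 mm above its underside (95 mm above the counter on the bed). Aluminium block 60 mm long (x), 40 wide (y), 30 tall; z up. On its centre a light wooden handle plate, 14 mm thick along x (pinch this way), 30 wide along y, top 102 mm above the underside. 0.25 kg. Starts 100 to 130 mm before the pivot, up to 15 mm and 6 degrees askew in the lane.
Mind the look-alikes: they are no part of the job. What is shaped like the part that bears gauge_grip but blue or purple is not meant.

How it is judged (in metres and radians):
On the way, in this order (a step that is already met when the one before it is completed fails the run):
1. the disc is turned until its bar is parallel to the fence, with the gauge still standing before it (value of joint cam between 1.27 and 1.87 rad and x of gauge_grip in the frame of lane below -0.05 m), for 0.2 s.
2. the gauge slides through the gap, down on the bed, between disc and fence (value of joint cam between 1.27 and 1.87 rad and z of gauge_grip in the frame of lane between 0.085 and 0.103 m and angle between gauge_grip's own z axis and vertical below 0.17 rad and y of gauge_grip in the frame of lane between -0.03 and 0.03 m and x of gauge_grip in the frame of lane between -0.02 and 0.02 m), for 0.05 s.
At the end, for the whole second after the job is handed in: The grip bar is parallel to the fence within about 17 degrees (joint 1.27 to 1.87 rad) and still, and the gauge stands upright (within 10 degrees) on the bed between the lines 30 mm either side of the lane's centre line, wholly past the disc: its centre 70 to 180 mm beyond the pivot along the lane (value of joint cam between 1.27 and 1.87 rad and z of gauge_grip in the frame of lane between 0.085 and 0.103 m and angle between gauge_grip's own z axis and vertical below 0.17 rad and y of gauge_grip in the frame of lane between -0.03 and 0.03 m and x of gauge_grip in the frame of lane between 0.07 and 0.18 m and velocity of joint cam between -0.1 and 0.1 rad/s); the robot touches nothing.
It fails at once if the gauge is forced: it presses on the disc or bar with more than 20 N (contact force between gauge and cam above 20 N).
It also fails if it takes over 53 s, if anything falls off the work surface, if the arm or the gripper's body presses on something with over 40 N, if the wrist force passes 120 N, or if a joint passes its speed limit or range.

ROBOT

A 6-joint arm with a two-finger parallel gripper is mounted at the origin on the work surface. World frame = base frame: x ahead of the robot, y to its left, z up, the work surface at z = 0. Lengths are in m, angles in degrees, forces in N, time in s.
With the tool pointing down it reaches from about 0.2 to 0.875 m from the base axis. Payload 3.4 kg.
Tool frame: the origin (TCP) lies on the centre line of the jaws, within the pads' length; the fingertips stand 19 mm ahead of it and the grasp point (between the pads) is the TCP; z points along the fingers, y is the direction in which the jaws open and shut (so a half turn about z gives the same grasp; the last joint's range is limited). The gripper opens to 94 mm and grips with 3 to 60 N. Pads are 16 mm wide; open, the fingers measure 119 mm over their backs; the gripper's body (75 mm by 177 mm) begins 78 mm behind the grasp point.
Start: joints at [-79.641, 15.808, 86.224, -0, 77.962, -6.933], TCP at [0.171, -0.549, 0.224] pointing down, gripper open.
Joint ranges: [-165.64, 165.64], [-43.16, 119.46], [12.63, 154.43], [-67.54, 247.53], [6.08, 155.33], [-154.97, 154.97]. Speed limits (degrees/s): [147.25, 147.25, 180, 180, 180, 180].

INTERFACE

Orientations are given as [roll, pitch, yaw] about the fixed x, y, z axes, in that order (R = Rz(yaw) Ry(pitch) Rx(roll)).
In Python, from workcell import monitor, grab_frame, order gives the robot as it stands.
- The arm moves only by the tool apply_moves, never from a script. Its argument "steps" is a list of rows, each an object of numbers: "dx", "dy", "dz": the shift along the tool's x, y, z each as a share of 0.02 m, from -1 to 1; "rx", "ry", "rz": the turn, a rotation vector about the tool's x, y, z each as a share of 0.15 rad, from -1 to 1; "gripper": the opening, from 0 (shut) to 1 (fully open). A call has 1 to 20 rows; each row shifts and turns the commanded pose from where the row before left it, along the tool's axes as they then stand; what a row does not reach is not made up. A row lasts 1/10 s, in which the tool goes at most 50 mm and 8.59 degrees, less where a joint would pass 70% of its speed; a pose out of reach is approached as far as the arm can. A call with a number of a shift or a turn outside -1 to 1 is refused whole. A call with a gripper value outside its range is refused whole. The fingers move at their own pace and stop on an object; the grip force is fixed at half the most. Time passes only in rows, so rows that do not move let the fingers close. It gives the time, the measured TCP pose, the force and the opening at its end, in the units of the state.
- monitor.get_obs(): the state, without advancing time (a new reading comes with each control period).
- grab_frame(name): name is "scene" or "top" or "wrist"; returns a dict with "img" (384x512x3 uint8, red, green, blue), "mtx" (3x3 intrinsics, pixels), "k1" (the pictures are not rectified: a ray, as slopes to the right and down, at radius r is drawn at 1 + k1 r^2 times it, then the intrinsics apply), "R" (3x3) and "t" (3): a world point X has camera coordinates R X + t. Camera axes: x right, y down, z forward; pixel columns grow to the right and rows downward; lengths in m; the calibration is good to about 2 mm. A picture is of the moment at which its call begins. There is no depth.
- order.hand_in(): hands the job in, once; it reports no verdict.
The state is a dict: "time": time; "joint_positions": joint angles; "dq": joint speeds; "tau": joint torques, N m; "ee_pos": TCP position; "orientation": TCP orientation; "ft_force": force on the tool from outside, world axes, zero at the start; "ft_torque": the same for the moment, N m; "opening": finger opening in m.
Only numpy, scipy, OpenCV 4.12 (cv2) and the standard library are available. Lean on these libraries where they do the work, as an engineer would, in place of code of your own. Each camera call takes 0.05 s, during which the arm holds its last target.

## Working session

There is one attempt and no reset: what is moved stays moved. The work goes in short steps, Python scripts to look and compute and a tool call to move; the robot and the scene stay as the last step left them, time stands still between calls to the robot, and variables do not carry over. Pictures are saved under pics/ and viewed, and the job is handed in when it is done.

Besides the shell and the picture viewer there is one more tool, called after "Call:" by a JSON object that holds its "op" and its "data". apply_moves: Moves the arm, as the interface text tells. Shift numbers are shares of 0.02 m and turn numbers shares of 0.15 rad, none past 1 either way. Its arguments: {"type":"object","properties":{"steps":{"type":"array"}},"required":["steps"]}

```bash
mkdir -p pics; ls; python3 - <<'E'
from workcell import monitor, grab_frame
import cv2, pickle
d={}
for n in ["scene","top","wrist"]:
    f=grab_frame(n); d[n]=f
    cv2.imwrite(f"pics/{n}0.png",f["img"][:,:,::-1])
    print(n,f["mtx"],f["k1"],f["R"],f["t"])
pickle.dump(d,open("f0.pkl","wb"))
print(monitor.get_obs())
E
```

```text
pics
scene [[373.09972153   0.         253.67566255]
 [  0.         373.09972153 189.64228271]
 [  0.           0.           1.        ]] -0.06817538467754002 [[ 0.0570921   0.99830833 -0.01099895]
 [ 0.7667551  -0.0509002  -0.63991858]
 [-0.6393959   0.02810079 -0.768364  ]] [ 0.03459894 -0.37279459  1.14386877]
top [[370.31792764   0.         258.92468152]
 [  0.         370.31792764 188.04759693]
 [  0.           0.           1.        ]] -0.11905673332529912 [[ 4.39072813e-03 -9.99990159e-01 -6.34509537e-04]
 [-9.87941892e-01 -4.23962480e-03 -1.54767060e-01]
 [ 1.54762846e-01  1.30639864e-03 -9.87950786e-01]] [-0.04957234  0.56631271  0.77805007]
wrist [[279.50643193   0.         257.11347751]
 [  0.         279.50643193 187.61664021]
 [  0.           0.           1.        ]] -0.06390091581779474 [[ 0.29516766 -0.95544475 -0.00117447]
 [-0.92959533 -0.28746551  0.23068616]
 [-0.2207455  -0.06699931 -0.9730275 ]] [-0.57472814 -0.02227775  0.3901278 ]
{'time': 0.15, 'joint_positions': array([-7.96396264e+01,  1.58389736e+01,  8.62738863e+01, -2.49859167e-04,
        7.79621839e+01, -6.93524142e+00]), 'dq': array([ 0.00093615, -0.11968057, -0.19181074,  0.05268326, -0.03165144,
        0.07748638]), 'tau': array([ 1.37284922e-03, -4.04927158e+01, -2.37431270e+01,  7.01210112e-02,
        3.14948859e-02, -8.43470957e-05]), 'ee_pos': array([ 0.17085263, -0.54865031,  0.22383917]), 'orientation': array([-1.79925476e+02, -8.81883047e-03,  1.72956616e+01]), 'ft_force': array([ 0.92756687, -0.00735409, -0.04939522]), 'ft_torque': array([ 0.04579862, -0.00295079,  0.02461394]), 'opening': 0.09384759693058597}
```

View pics/scene0.png

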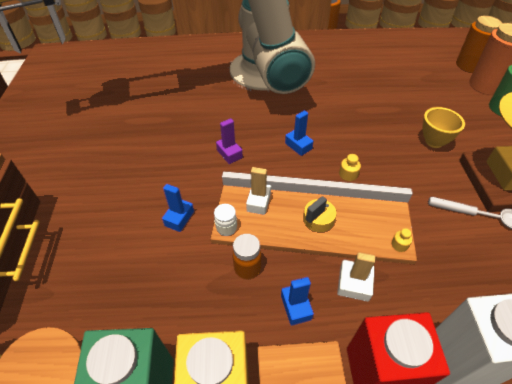

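View pics/top0.png

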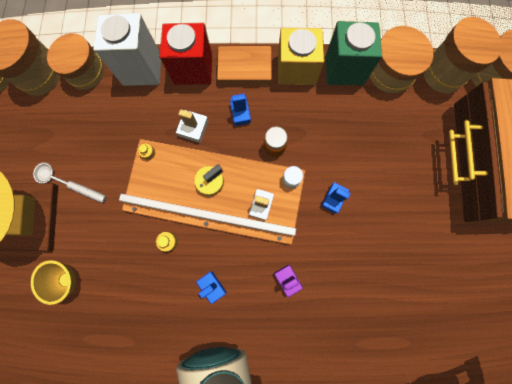

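View pics/wrist0.png

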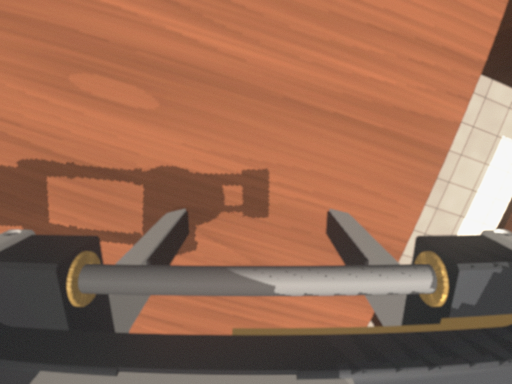

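```bash
cat > h.py <<'E'
import numpy as np, cv2
def dist(f): return np.array([f["k1"],0,0,0,0.])
def ray(f,uv):
    p=cv2.undistortPoints(np.array(uv,float).reshape(-1,1,2),f["mtx"],dist(f)).reshape(-1,2)
    # check model: forward distortion x*(1+k1 r^2) same as opencv
    d=np.c_[p,np.ones(len(p))]@f["R"]
    c=-f["R"].T@f["t"]
    return c,d
def onz(f,uv,z):
    c,d=ray(f,uv); z=np.broadcast_to(z,len(d))
    return c+d*((z-c[2])/d[:,2])[:,None]
def proj(f,X):
    r,_=cv2.Rodrigues(f["R"])
    return cv2.projectPoints(np.array(X,float).reshape(-1,1,3),r,f["t"],f["mtx"],dist(f))[0].reshape(-1,2)
E
python3 - <<'E'
import pickle,cv2
d=pickle.load(open("f0.pkl","rb"))
c=lambda n,x0,x1,y0,y1,s,o:cv2.imwrite(o,cv2.resize(d[n]["img"][y0:y1,x0:x1,::-1],None,fx=s,fy=s,interpolation=cv2.INTER_CUBIC))
c("top",115,315,130,250,4,"pics/topc.png"); c("scene",205,425,155,270,3.6,"pics/scc.png")
E
```

```text
(no output)
```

View pics/topc.png

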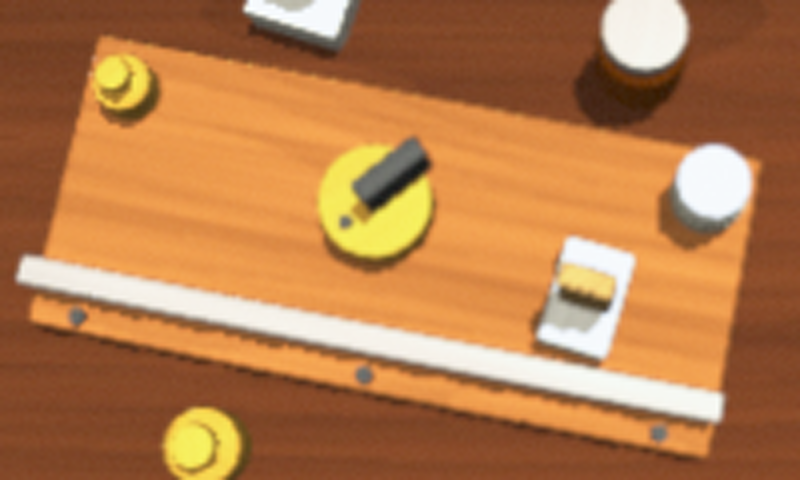

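View pics/scc.png

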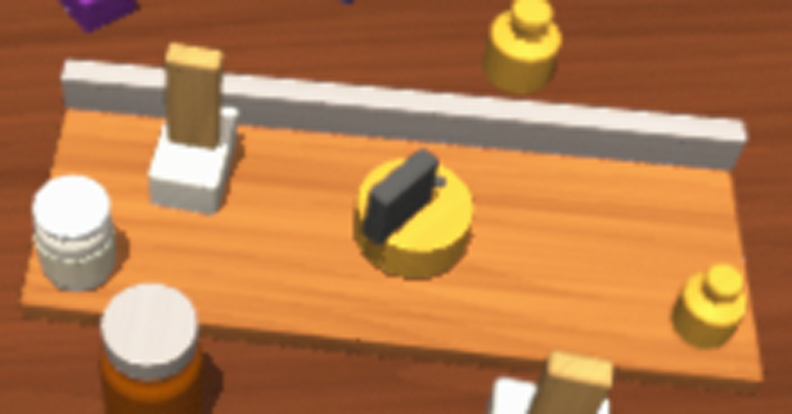

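```bash
python3 - <<'E'
import pickle
from h import *
d=pickle.load(open("f0.pkl","rb")); t=d["top"]; s=d["scene"]
print("camc",-t["R"].T@t["t"],-s["R"].T@s["t"])
T=lambda L:[(115+(x+.5)/4-.5,130+(y+.5)/4-.5) for x,y in L]
S=lambda L:[(205+(x+.5)/3.6-.5,155+(y+.5)/3.6-.5) for x,y in L]
bed=onz(t,T([(100,38),(760,162),(707,457),(30,322)]),.018); print("bed",bed.round(4))
bs=onz(s,S([(760,380),(22,305)]),.0); print("bed bottom scene",bs.round(4))
fen=onz(t,T([(22,257),(724,393),(720,420),(17,283)]),.048); print("fence",fen.round(4))
b=onz(t,T([(568,238),(634,255),(603,360),(537,340)]),.048); print("block",b.round(4), [np.linalg.norm(b[i]-b[i-1]).round(4) for i in range(4)])
h=onz(t,T([(562,262),(617,272),(612,292),(558,284)]),.120); print("handle",h.round(4), [np.linalg.norm(h[i]-h[i-1]).round(4) for i in range(4)])
hs=onz(s,S([(170,44),(223,52),(218,70),(166,63)]),.120); print("handle scene",hs.round(4), [np.linalg.norm(hs[i]-hs[i-1]).round(4) for i in range(4)])
bar=onz(t,T([(417,136),(430,160),(365,208),(353,185)]),.089); print("bar",bar.round(4),bar.mean(0))
print([np.linalg.norm(bar[i]-bar[i-1]).round(4) for i in range(4)])
bas=onz(s,S([(425,150),(438,158),(376,205),(366,195)]),.089); print("bar scene",bas.round(4),bas.mean(0))
disc=onz(t,T([(375,201)]),.049); print("disc",disc)
E
```

```text
camc [ 0.43928846 -0.04818735  0.85629027] [ 1.01525183 -0.08565935  0.64072995]
bed [[ 0.6871  0.2369  0.018 ]
 [ 0.613  -0.1526  0.018 ]
 [ 0.444  -0.1205  0.018 ]
 [ 0.5176  0.2687  0.018 ]]
bed bottom scene [[ 0.6814  0.2425  0.    ]
 [ 0.6067 -0.1562  0.    ]]
fence [[ 0.5513  0.2642  0.048 ]
 [ 0.4784 -0.1274  0.048 ]
 [ 0.4638 -0.1251  0.048 ]
 [ 0.5366  0.2662  0.048 ]]
block [[ 0.5635 -0.0421  0.048 ]
 [ 0.5542 -0.0785  0.048 ]
 [ 0.4962 -0.0615  0.048 ]
 [ 0.507  -0.0254  0.048 ]] [np.float64(0.0589), np.float64(0.0376), np.float64(0.0604), np.float64(0.0377)]
handle [[ 0.5402 -0.0397  0.12  ]
 [ 0.5353 -0.0672  0.12  ]
 [ 0.5252 -0.0647  0.12  ]
 [ 0.5291 -0.0377  0.12  ]] [np.float64(0.0113), np.float64(0.028), np.float64(0.0104), np.float64(0.0273)]
handle scene [[ 0.525  -0.0668  0.12  ]
 [ 0.5327 -0.0392  0.12  ]
 [ 0.5453 -0.0428  0.12  ]
 [ 0.5386 -0.0697  0.12  ]] [np.float64(0.0138), np.float64(0.0287), np.float64(0.0131), np.float64(0.0277)]
bar [[0.6116 0.0381 0.089 ]
 [0.5986 0.0309 0.089 ]
 [0.5727 0.0647 0.089 ]
 [0.585  0.0715 0.089 ]] [0.59199408 0.0512985  0.089     ]
[np.float64(0.0427), np.float64(0.0148), np.float64(0.0426), np.float64(0.014)]
bar scene [[0.5812 0.0642 0.089 ]
 [0.587  0.07   0.089 ]
 [0.6151 0.0329 0.089 ]
 [0.6085 0.0288 0.089 ]] [0.59795883 0.04897471 0.089     ]
disc [[0.58362963 0.06515598 0.049     ]]
```

```bash
python3 - <<'E'
import pickle,cv2,numpy as np
d=pickle.load(open("f0.pkl","rb"))
c=lambda n,x,y:cv2.resize(d[n]["img"][y-22:y+22,x-22:x+22,::-1],(390,390),interpolation=cv2.INTER_CUBIC)
cv2.imwrite("pics/cand.png",np.hstack([c("top",262,203),c("top",191,126)]))
E
```

```text
(no output)
```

View pics/cand.png

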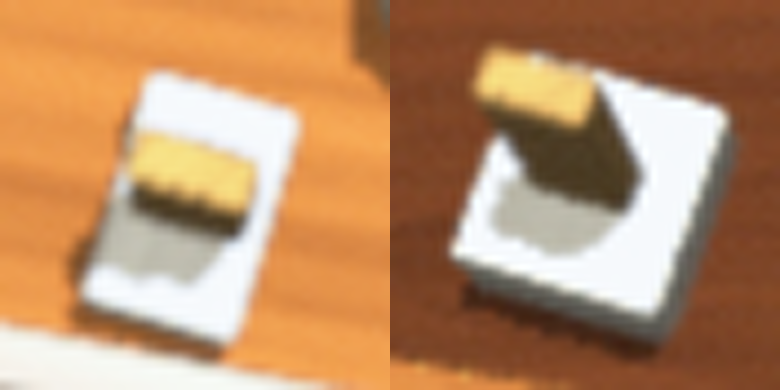

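Candidates in the top picture:
- The white block with a wooden handle in the lane at (261,204).
- A wider white one off the lane at (191,126).
- Blue ones at (240,109), (336,198) and (210,287), and a purple one at (288,281).

The close crop shows the in-lane block is 38×60 mm, which matches the gauge. It stands crosswise, with its 60 mm side across the lane, so I'll have to turn it about 90° on the bed before the slide. The disc comes first.

Call:
{"op": "apply_moves", "data": {"steps": [{"dx":0.97,"dy":-0.74,"gripper":1},{"dx":0.97,"dy":-0.74,"gripper":1},{"dx":0.97,"dy":-0.74,"gripper":1},{"dx":0.97,"dy":-0.74,"gripper":1},{"dx":0.97,"dy":-0.74,"gripper":1},{"dx":0.97,"dy":-0.74,"gripper":1},{"dx":0.97,"dy":-0.74,"gripper":1},{"dx":0.97,"dy":-0.74,"gripper":1},{"dx":0.97,"dy":-0.74,"gripper":1},{"dx":0.97,"dy":-0.74,"gripper":1},{"dx":0.97,"dy":-0.74,"gripper":1},{"dx":0.97,"dy":-0.74,"gripper":1},{"dx":0.97,"dy":-0.74,"gripper":1},{"dx":0.97,"dy":-0.74,"gripper":1},{"dx":0.97,"dy":-0.74,"gripper":1},{"dx":0.97,"dy":-0.74,"gripper":1},{"dx":0.97,"dy":-0.74,"gripper":1},{"dx":0.97,"dy":-0.74,"gripper":1},{"dx":0.97,"dy":-0.74,"gripper":1},{"dx":0.97,"dy":-0.74,"gripper":1}]}}

```text
invalid input
```

Call:
{"op": "apply_moves", "data": {"steps": [{"dx":0.97,"dy":-0.74,"gripper":1},{"dx":0.97,"dy":-0.74,"gripper":1},{"dx":0.97,"dy":-0.74,"gripper":1},{"dx":0.97,"dy":-0.74,"gripper":1},{"dx":0.97,"dy":-0.74,"gripper":1},{"dx":0.97,"dy":-0.74,"gripper":1},{"rz":-1,"gripper":1},{"rz":-1,"gripper":1},{"rz":-1,"gripper":1},{"rz":-1,"gripper":1},{"rz":-1,"gripper":1},{"rz":-1,"gripper":1},{"rz":-1,"gripper":1},{"rz":-1,"gripper":1},{"rz":-1,"gripper":1},{"rz":-1,"gripper":1},{"rz":-1,"gripper":1},{"rz":-1,"gripper":1},{"rz":-0.86,"gripper":1},{"gripper":1}]}}

```text
invalid input
```

```bash
python3 - <<'E'
from workcell import monitor, grab_frame
import cv2, pickle,numpy as np
d={}
for n in ["top","wrist"]:
    f=grab_frame(n); d[n]=f
    cv2.imwrite(f"pics/{n}1.png",f["img"][:,:,::-1])
pickle.dump(d,open("f1.pkl","wb"))
o=monitor.get_obs();print(o["time"],o["ee_pos"],o["orientation"],o["joint_positions"])
E
```

```text
0.25 [ 0.17084512 -0.54881496  0.22408689] [-1.79956491e+02 -4.43686810e-03  1.72898297e+01] [-7.96429488e+01  1.58271676e+01  8.62551799e+01 -8.66406222e-04
  7.79613792e+01 -6.93259916e+00]
```

View pics/wrist1.png

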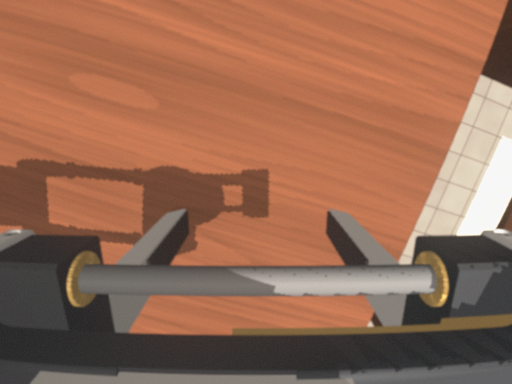

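The call was refused and the arm hasn't moved. I'll try a single row with every key given.

Call:
{"op": "apply_moves", "data": {"steps": [{"dx":0.97,"dy":-0.74,"dz":0,"rx":0,"ry":0,"rz":0,"gripper":1}]}}

```text
time: 0.35
ee_pos: [0.184, -0.531, 0.224]
orientation: [179.9, 0.1, 17.2]
ft_force: [0.2, -0.2, 0.1]
opening: 0.0942
```

Call:
{"op": "apply_moves", "data": {"steps": [{"dx":0.97,"dy":-0.74,"dz":0,"rx":0,"ry":0,"rz":0,"gripper":1},{"dx":0.97,"dy":-0.74,"dz":0,"rx":0,"ry":0,"rz":0,"gripper":1},{"dx":0.97,"dy":-0.74,"dz":0,"rx":0,"ry":0,"rz":0,"gripper":1},{"dx":0.97,"dy":-0.74,"dz":0,"rx":0,"ry":0,"rz":0,"gripper":1},{"dx":0.97,"dy":-0.74,"dz":0,"rx":0,"ry":0,"rz":0,"gripper":1},{"dx":0.97,"dy":-0.74,"dz":0,"rx":0,"ry":0,"rz":0,"gripper":1},{"dx":0.97,"dy":-0.74,"dz":0,"rx":0,"ry":0,"rz":0,"gripper":1},{"dx":0.97,"dy":-0.74,"dz":0,"rx":0,"ry":0,"rz":0,"gripper":1},{"dx":0.97,"dy":-0.74,"dz":0,"rx":0,"ry":0,"rz":0,"gripper":1},{"dx":0.97,"dy":-0.74,"dz":0,"rx":0,"ry":0,"rz":0,"gripper":1},{"dx":0.97,"dy":-0.74,"dz":0,"rx":0,"ry":0,"rz":0,"gripper":1},{"dx":0.97,"dy":-0.74,"dz":0,"rx":0,"ry":0,"rz":0,"gripper":1},{"dx":0.97,"dy":-0.74,"dz":0,"rx":0,"ry":0,"rz":0,"gripper":1},{"dx":0.97,"dy":-0.74,"dz":0,"rx":0,"ry":0,"rz":0,"gripper":1},{"dx":0.97,"dy":-0.74,"dz":0,"rx":0,"ry":0,"rz":0,"gripper":1},{"dx":0.97,"dy":-0.74,"dz":0,"rx":0,"ry":0,"rz":0,"gripper":1},{"dx":0.97,"dy":-0.74,"dz":0,"rx":0,"ry":0,"rz":0,"gripper":1},{"dx":0.97,"dy":-0.74,"dz":0,"rx":0,"ry":0,"rz":0,"gripper":1},{"dx":0.97,"dy":-0.74,"dz":0,"rx":0,"ry":0,"rz":0,"gripper":1},{"dx":0.97,"dy":-0.74,"dz":0,"rx":0,"ry":0,"rz":0,"gripper":1}]}}

```text
time: 2.35
ee_pos: [0.468, -0.1303, 0.2245]
orientation: [180.0, -0.0, 17.3]
ft_force: [0.6, -1.4, 0.4]
opening: 0.0941
```

Call:
{"op": "apply_moves", "data": {"steps": [{"dx":0.97,"dy":-0.74,"dz":0,"rx":0,"ry":0,"rz":0,"gripper":1},{"dx":0.97,"dy":-0.74,"dz":0,"rx":0,"ry":0,"rz":0,"gripper":1},{"dx":0.97,"dy":-0.74,"dz":0,"rx":0,"ry":0,"rz":0,"gripper":1},{"dx":0.97,"dy":-0.74,"dz":0,"rx":0,"ry":0,"rz":0,"gripper":1},{"dx":0.97,"dy":-0.74,"dz":0,"rx":0,"ry":0,"rz":0,"gripper":1},{"dx":0.97,"dy":-0.74,"dz":0,"rx":0,"ry":0,"rz":0,"gripper":1},{"dx":0.97,"dy":-0.74,"dz":0,"rx":0,"ry":0,"rz":0,"gripper":1},{"dx":0.97,"dy":-0.74,"dz":0,"rx":0,"ry":0,"rz":0,"gripper":1},{"dx":0.97,"dy":-0.74,"dz":0,"rx":0,"ry":0,"rz":0,"gripper":1},{"dx":0,"dy":0,"dz":0,"rx":0,"ry":0,"rz":0,"gripper":1}]}}

```text
time: 3.35
ee_pos: [0.596, 0.05, 0.2239]
orientation: [-180.0, -0.0, 17.4]
ft_force: [-0.0, -0.2, 0.6]
opening: 0.0941
```

Call:
{"op": "apply_moves", "data": {"steps": [{"dx":0,"dy":0,"dz":0,"rx":0,"ry":0,"rz":-1,"gripper":1},{"dx":0,"dy":0,"dz":0,"rx":0,"ry":0,"rz":-1,"gripper":1},{"dx":0,"dy":0,"dz":0,"rx":0,"ry":0,"rz":-1,"gripper":1},{"dx":0,"dy":0,"dz":0,"rx":0,"ry":0,"rz":-1,"gripper":1},{"dx":0,"dy":0,"dz":0,"rx":0,"ry":0,"rz":-1,"gripper":1},{"dx":0,"dy":0,"dz":0,"rx":0,"ry":0,"rz":-1,"gripper":1},{"dx":0,"dy":0,"dz":0,"rx":0,"ry":0,"rz":-1,"gripper":1},{"dx":0,"dy":0,"dz":0,"rx":0,"ry":0,"rz":-1,"gripper":1},{"dx":0,"dy":0,"dz":0,"rx":0,"ry":0,"rz":-1,"gripper":1},{"dx":0,"dy":0,"dz":0,"rx":0,"ry":0,"rz":-1,"gripper":1},{"dx":0,"dy":0,"dz":0,"rx":0,"ry":0,"rz":-1,"gripper":1},{"dx":0,"dy":0,"dz":0,"rx":0,"ry":0,"rz":-1,"gripper":1},{"dx":0,"dy":0,"dz":0,"rx":0,"ry":0,"rz":-0.86,"gripper":1},{"dx":0,"dy":0,"dz":0,"rx":0,"ry":0,"rz":0,"gripper":1}]}}

```text
time: 4.75
ee_pos: [0.5939, 0.047, 0.2244]
orientation: [-179.9, 0.0, 127.8]
ft_force: [-0.1, 0.6, -0.3]
opening: 0.0942
```

```bash
cat > snap.py <<'E'
import sys,cv2,pickle
from workcell import monitor, grab_frame
k=sys.argv[1]; d={}
for n in sys.argv[2:]:
    f=grab_frame(n); d[n]=f
    cv2.imwrite(f"pics/{n}{k}.png",f["img"][:,:,::-1])
pickle.dump(d,open(f"f{k}.pkl","wb"))
o=monitor.get_obs();print(o["time"],o["ee_pos"].round(4),o["orientation"].round(2),o["joint_positions"].round(1),o["ft_force"].round(2),o["opening"])
E
python3 snap.py 2 wrist
```

```text
4.8 [0.594  0.0471 0.2244] [-179.96    0.    127.63] [ -2.1  17.6  83.6  -0.   78.8 -39.8] [-0.43  0.29  0.01] 0.09400085922227056
```

View pics/wrist2.png

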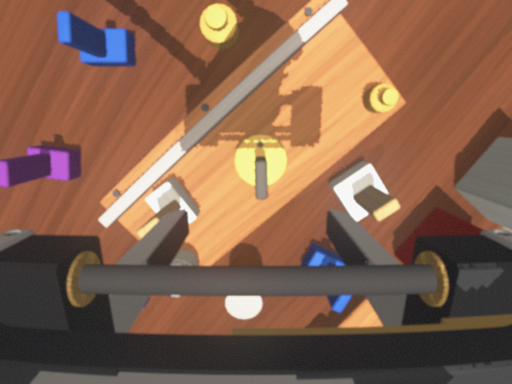

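```bash
python3 - <<'E'
import pickle,cv2
d=pickle.load(open("f2.pkl","rb"))
i=d["wrist"]["img"][:,:,::-1]
cv2.imwrite("pics/w2c.png",cv2.resize(i[115:245,130:290],None,fx=5,fy=4.6,interpolation=cv2.INTER_CUBIC)[:598])
E
```

```text
(no output)
```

View pics/w2c.png

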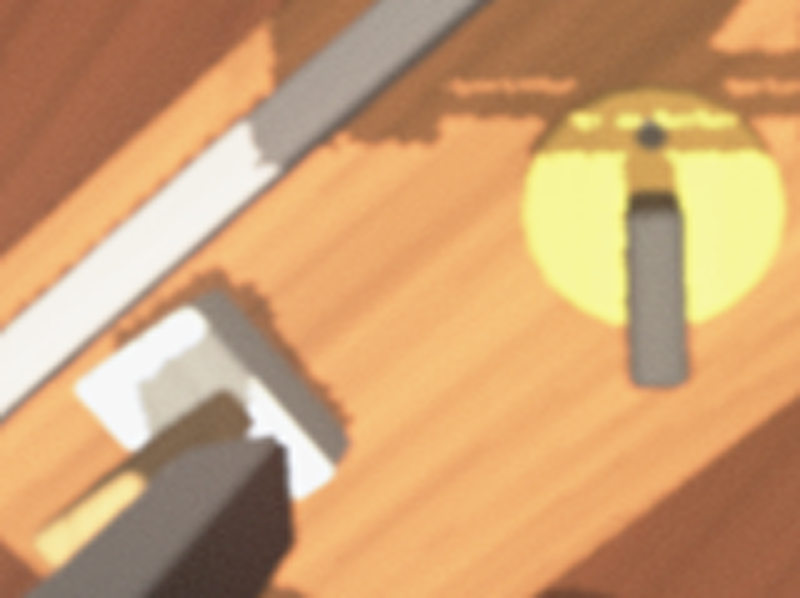

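```bash
python3 - <<'E'
import pickle
from h import *
f=pickle.load(open("f2.pkl","rb"))["wrist"]
W=lambda L:[(130+(x+.5)/5-.5,115+(y+.5)/4.6-.5) for x,y in L]
b=onz(f,W([(628,208),(683,208),(688,383),(632,385)]),.089); c=b.mean(0)
a=b[:2].mean(0)-b[2:].mean(0); print(b.round(4),c,"barangle wide",np.degrees(np.arctan2(a[1],a[0])),np.linalg.norm(a))
d=onz(f,W([(523,205),(785,205)]),.049); print("disc",d, np.linalg.norm(d[0]-d[1]))
fe=onz(f,W([(0,415),(490,0)]),.048); e=fe[1]-fe[0]; print("fence",fe,np.degrees(np.arctan2(e[1],e[0])))
g=onz(f,W([(75,387),(200,305),(340,470)]),.048); print(g, np.linalg.norm(g[0]-g[1]),np.linalg.norm(g[2]-g[1]))
u=e[:2]/np.linalg.norm(e[:2]); v=np.array([-u[1],u[0]]); 
gc=(g[0]+g[2])/2
for n,p in (("pivot",c),("gauge",gc)): print(n,p, "lane y",24+1000*(p[:2]-fe[0,:2])@v)
print("gauge lane x",(gc[:2]-c[:2])@u)
E
```

```text
[[0.5765 0.0662 0.089 ]
 [0.5857 0.0734 0.089 ]
 [0.6124 0.041  0.089 ]
 [0.603  0.0331 0.089 ]] [0.59439925 0.05344882 0.089     ] barangle wide 129.14845431548127 0.04218300041688138
disc [[0.55891456 0.04692312 0.049     ]
 [0.60897527 0.08556216 0.049     ]] 0.0632380426944425
fence [[ 0.48751999 -0.0815453   0.048     ]
 [ 0.52142056  0.084186    0.048     ]] 78.43954162538667
[[ 0.49870089 -0.06267577  0.048     ]
 [ 0.51139776 -0.02382837  0.048     ]
 [ 0.56577328 -0.04091578  0.048     ]] 0.04086967512166804 0.056997168109890195
pivot [0.59439925 0.05344882 0.089     ] lane y -53.65801325675314
gauge [ 0.53223709 -0.05179577  0.048     ] lane y -13.848095919082922
gauge lane x -0.11556699220657592
```

The wrist view shows the bar centred at (262,178), with the pads on either side. The gauge is at about (173,203) in the crosswise pose. I'll centre over the pivot, go down to z ≈ 0.078 and close.

Call:
{"op": "apply_moves", "data": {"steps": [{"dx":0.2,"dy":0.15,"dz":1,"rx":0,"ry":0,"rz":0,"gripper":1},{"dx":0,"dy":0,"dz":1,"rx":0,"ry":0,"rz":0,"gripper":1},{"dx":0,"dy":0,"dz":1,"rx":0,"ry":0,"rz":0,"gripper":1},{"dx":0,"dy":0,"dz":1,"rx":0,"ry":0,"rz":0,"gripper":1},{"dx":0,"dy":0,"dz":1,"rx":0,"ry":0,"rz":0,"gripper":1},{"dx":0,"dy":0,"dz":1,"rx":0,"ry":0,"rz":0,"gripper":1},{"dx":0,"dy":0,"dz":1,"rx":0,"ry":0,"rz":0,"gripper":1},{"dx":0,"dy":0,"dz":0.3,"rx":0,"ry":0,"rz":0,"gripper":1},{"dx":0,"dy":0,"dz":0,"rx":0,"ry":0,"rz":0,"gripper":1},{"dx":0,"dy":0,"dz":0,"rx":0,"ry":0,"rz":0,"gripper":0.3},{"dx":0,"dy":0,"dz":0,"rx":0,"ry":0,"rz":0,"gripper":0.3},{"dx":0,"dy":0,"dz":0,"rx":0,"ry":0,"rz":0,"gripper":0.3},{"dx":0,"dy":0,"dz":0,"rx":0,"ry":0,"rz":0,"gripper":0.3},{"dx":0,"dy":0,"dz":0,"rx":0,"ry":0,"rz":0,"gripper":0.3}]}}

```text
time: 6.2
ee_pos: [0.5947, 0.0529, 0.0788]
orientation: [180.0, 0.0, 127.8]
ft_force: [-0.2, -0.2, 0.5]
opening: 0.0574
```

```bash
python3 snap.py 3 wrist
```

```text
6.25 [0.5946 0.0529 0.0787] [1.7999e+02 2.0000e-02 1.2781e+02] [ -1.6  24.1  95.7  -0.   60.2 -39.4] [ 0.34  0.03 -0.23] 0.05332086721553828
```

View pics/wrist3.png

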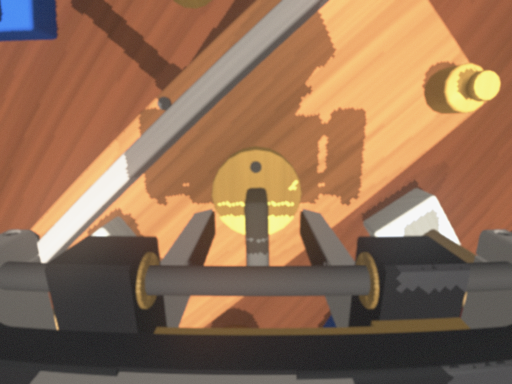

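The bar stands centred between the fingers at about (257,220). Closing.

Call:
{"op": "apply_moves", "data": {"steps": [{"dx":0,"dy":0,"dz":0,"rx":0,"ry":0,"rz":0,"gripper":0},{"dx":0,"dy":0,"dz":0,"rx":0,"ry":0,"rz":0,"gripper":0},{"dx":0,"dy":0,"dz":0,"rx":0,"ry":0,"rz":0,"gripper":0},{"dx":0,"dy":0,"dz":0,"rx":0,"ry":0,"rz":0,"gripper":0},{"dx":0,"dy":0,"dz":0,"rx":0,"ry":0,"rz":0,"gripper":0},{"dx":0,"dy":0,"dz":0,"rx":0,"ry":0,"rz":0,"gripper":0},{"dx":0,"dy":0,"dz":0,"rx":0,"ry":0,"rz":0,"gripper":0}]}}

```text
time: 6.95
ee_pos: [0.5945, 0.0528, 0.0784]
orientation: [-180.0, 0.0, 127.8]
ft_force: [-0.7, -0.8, 0.5]
opening: 0.0136
```

Call:
{"op": "apply_moves", "data": {"steps": [{"dx":0,"dy":0,"dz":0,"rx":0,"ry":0,"rz":0.5,"gripper":0},{"dx":0,"dy":0,"dz":0,"rx":0,"ry":0,"rz":0.5,"gripper":0},{"dx":0,"dy":0,"dz":0,"rx":0,"ry":0,"rz":0.5,"gripper":0},{"dx":0,"dy":0,"dz":0,"rx":0,"ry":0,"rz":0.5,"gripper":0}]}}

```text
time: 7.35
ee_pos: [0.5944, 0.0528, 0.0784]
orientation: [-180.0, 0.0, 110.5]
ft_force: [0.2, -0.2, -0.4]
opening: 0.014
```

Call:
{"op": "apply_moves", "data": {"steps": [{"dx":0,"dy":0,"dz":0,"rx":0,"ry":0,"rz":0.6,"gripper":0},{"dx":0,"dy":0,"dz":0,"rx":0,"ry":0,"rz":0.6,"gripper":0},{"dx":0,"dy":0,"dz":0,"rx":0,"ry":0,"rz":0.6,"gripper":0},{"dx":0,"dy":0,"dz":0,"rx":0,"ry":0,"rz":0.6,"gripper":0},{"dx":0,"dy":0,"dz":0,"rx":0,"ry":0,"rz":0.6,"gripper":0},{"dx":0,"dy":0,"dz":0,"rx":0,"ry":0,"rz":0.65,"gripper":0},{"dx":0,"dy":0,"dz":0,"rx":0,"ry":0,"rz":0,"gripper":0},{"dx":0,"dy":0,"dz":0,"rx":0,"ry":0,"rz":0,"gripper":0}]}}

```text
time: 8.15
ee_pos: [0.5943, 0.0527, 0.0784]
orientation: [-180.0, 0.0, 79.3]
ft_force: [-1.5, -0.9, -0.2]
opening: 0.0137
```

```bash
python3 snap.py 4 wrist top
```

```text
8.25 [0.5943 0.0527 0.0784] [-1.7997e+02  2.0000e-02  7.9320e+01] [-1.6 24.1 95.7 -0.  60.2  9.1] [-2.27 -0.37  0.48] 0.01407868205789387
```

View pics/wrist4.png

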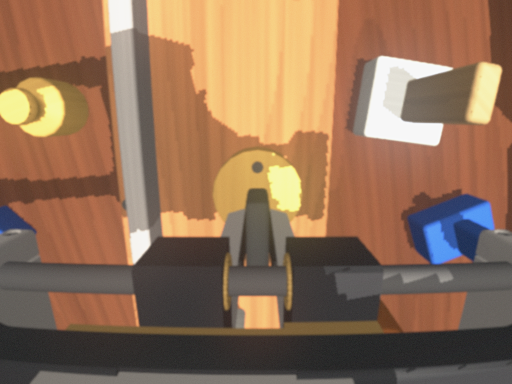

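The bar runs parallel to the fence (bar at column 257, fence at column 135, both vertical) and the wide side points along lane +x. I'll release, rise and move over the gauge.

Call:
{"op": "apply_moves", "data": {"steps": [{"dx":0,"dy":0,"dz":0,"rx":0,"ry":0,"rz":0,"gripper":0.5},{"dx":0,"dy":0,"dz":0,"rx":0,"ry":0,"rz":0,"gripper":0.5},{"dx":0,"dy":0,"dz":0,"rx":0,"ry":0,"rz":0,"gripper":0.5},{"dx":0,"dy":0,"dz":-0.5,"rx":0,"ry":0,"rz":0,"gripper":0.5},{"dx":0,"dy":0,"dz":-1,"rx":0,"ry":0,"rz":0,"gripper":0.7},{"dx":0,"dy":0,"dz":-1,"rx":0,"ry":0,"rz":0,"gripper":0.7},{"dx":0,"dy":0,"dz":-1,"rx":0,"ry":0,"rz":0,"gripper":0.7},{"dx":0,"dy":0,"dz":-1,"rx":0,"ry":0,"rz":0,"gripper":0.7},{"dx":0,"dy":0,"dz":-1,"rx":0,"ry":0,"rz":0,"gripper":0.7},{"dx":0,"dy":0,"dz":-1,"rx":0,"ry":0,"rz":0,"gripper":0.7},{"dx":-0.96,"dy":-0.344,"dz":0,"rx":0,"ry":0,"rz":0,"gripper":0.7},{"dx":-0.96,"dy":-0.344,"dz":0,"rx":0,"ry":0,"rz":0,"gripper":0.7},{"dx":-0.96,"dy":-0.344,"dz":0,"rx":0,"ry":0,"rz":0,"gripper":0.7},{"dx":-0.96,"dy":-0.344,"dz":0,"rx":0,"ry":0,"rz":0,"gripper":0.7},{"dx":-0.96,"dy":-0.344,"dz":0,"rx":0,"ry":0,"rz":0,"gripper":0.7},{"dx":-0.96,"dy":-0.344,"dz":0,"rx":0,"ry":0,"rz":0,"gripper":0.7},{"dx":0,"dy":0,"dz":0,"rx":0,"ry":0,"rz":0.73,"gripper":0.7},{"dx":0,"dy":0,"dz":0,"rx":0,"ry":0,"rz":0,"gripper":0.7}]}}

```text
time: 10.05
ee_pos: [0.5325, -0.0531, 0.2094]
orientation: [179.9, -0.0, 72.9]
ft_force: [-0.2, 0.6, -0.2]
opening: 0.0659
```

```bash
python3 snap.py 5 wrist
```

```text
10.1 [ 0.5327 -0.0528  0.2092] [ 1.7993e+02 -1.0000e-02  7.3080e+01] [-13.1  12.9  92.5   0.   74.5   3.8] [-0.08  0.   -0.69] 0.0655080921936198
```

View pics/wrist5.png

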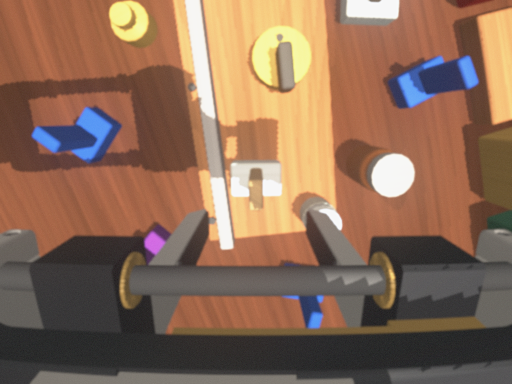

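```bash
python3 - <<'E'
import pickle,cv2
d=pickle.load(open("f5.pkl","rb"))
i=d["wrist"]["img"][:,:,::-1]
cv2.imwrite("pics/w5c.png",cv2.resize(i[10:220,180:340],None,fx=4,fy=2.8,interpolation=cv2.INTER_CUBIC))
cv2.imwrite("pics/w5d.png",cv2.resize(i[150:220,220:300],None,fx=8,fy=8,interpolation=cv2.INTER_CUBIC))
E
```

```text
(no output)
```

View pics/w5d.png

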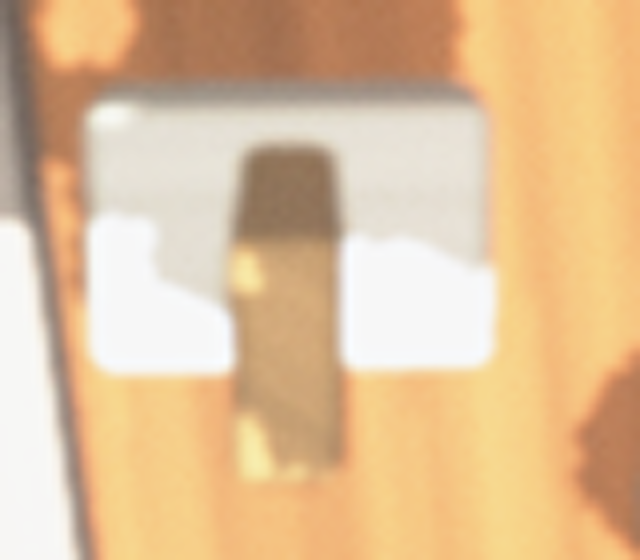

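View pics/w5c.png

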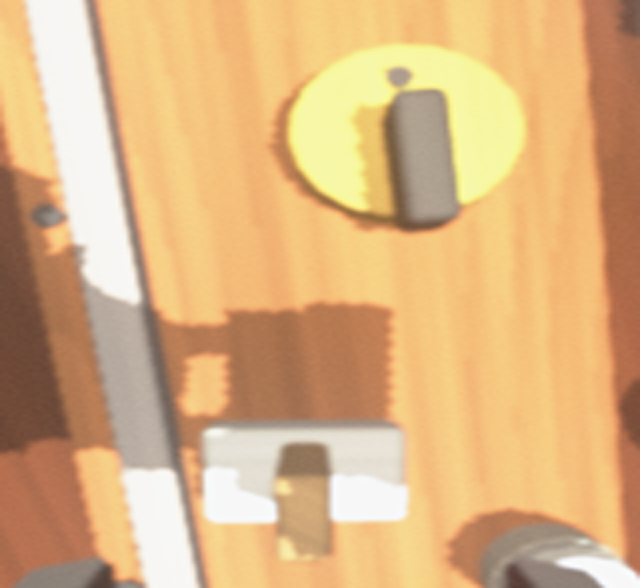

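```bash
python3 - <<'E'
import pickle
from h import *
f=pickle.load(open("f5.pkl","rb"))["wrist"]
W=lambda L,s=8,x0=220,y0=150,sy=None:[(x0+(x+.5)/s-.5,y0+(y+.5)/(sy or s)-.5) for x,y in L]
b=onz(f,W([(85,100),(487,97),(495,370),(90,374)]),.048); print(b.round(4),b.mean(0),[np.linalg.norm(b[i]-b[i-1]).round(4) for i in range(4)])
a=b[2]-b[3]; a2=b[1]-b[0]; print([np.degrees(np.arctan2(q[1],q[0])) for q in (a,a2)])
T=lambda L:W(L,4,180,10,2.8)
fe=onz(f,T([(95,0),(205,588)]),.048); e=fe[0]-fe[1]; print(fe,"fence",np.degrees(np.arctan2(e[1],e[0])))
br=onz(f,T([(396,95),(443,90),(460,215),(405,225)]),.089); a=(br[0]+br[1]-br[2]-br[3]); print(br.mean(0),"bar",np.degrees(np.arctan2(a[1],a[0])))
E
```

```text
[[ 0.5096 -0.0246  0.048 ]
 [ 0.5653 -0.0414  0.048 ]
 [ 0.5551 -0.0811  0.048 ]
 [ 0.4973 -0.0638  0.048 ]] [ 0.53181172 -0.05275424  0.048     ] [np.float64(0.0411), np.float64(0.0582), np.float64(0.041), np.float64(0.0604)]
[np.float64(-16.622441962911896), np.float64(-16.774066526564564)]
[[ 0.53323851  0.13816311  0.048     ]
 [ 0.48799362 -0.09182208  0.048     ]] fence 78.87035454705327
[0.59453053 0.05155474 0.089     ] bar 78.10229434400253
```

The crop confirms the block is 60×41 mm, centred at (0.532, -0.053) and lying across the lane. The bar (78°) and fence (79°) agree. I'll grip the handle.

Call:
{"op": "apply_moves", "data": {"steps": [{"dx":0,"dy":0,"dz":1,"rx":0,"ry":0,"rz":0,"gripper":0.7},{"dx":0,"dy":0,"dz":1,"rx":0,"ry":0,"rz":0,"gripper":0.7},{"dx":0,"dy":0,"dz":1,"rx":0,"ry":0,"rz":0,"gripper":0.7},{"dx":0,"dy":0,"dz":1,"rx":0,"ry":0,"rz":0,"gripper":0.7},{"dx":0,"dy":0,"dz":1,"rx":0,"ry":0,"rz":0,"gripper":0.7},{"dx":0,"dy":0,"dz":0.5,"rx":0,"ry":0,"rz":0,"gripper":0.5},{"dx":0,"dy":0,"dz":0,"rx":0,"ry":0,"rz":0,"gripper":0},{"dx":0,"dy":0,"dz":0,"rx":0,"ry":0,"rz":0,"gripper":0},{"dx":0,"dy":0,"dz":0,"rx":0,"ry":0,"rz":0,"gripper":0},{"dx":0,"dy":0,"dz":0,"rx":0,"ry":0,"rz":0,"gripper":0},{"dx":0,"dy":0,"dz":0,"rx":0,"ry":0,"rz":0,"gripper":0},{"dx":0,"dy":0,"dz":0,"rx":0,"ry":0,"rz":0,"gripper":0},{"dx":0,"dy":0,"dz":0,"rx":0,"ry":0,"rz":0,"gripper":0},{"dx":0,"dy":0,"dz":0,"rx":0,"ry":0,"rz":0,"gripper":0}]}}

```text
time: 11.5
ee_pos: [0.5324, -0.0526, 0.0985]
orientation: [-180.0, 0.0, 73.0]
ft_force: [-0.6, -0.4, 0.7]
opening: 0.0134
```

```bash
python3 snap.py 6 wrist
```

```text
11.55 [ 0.5324 -0.0526  0.0985] [-1.7999e+02  1.0000e-02  7.2980e+01] [-13.1  18.3 102.   -0.   59.7   3.9] [ 0.91 -0.38  0.64] 0.013985041090789284
```

View pics/wrist6.png

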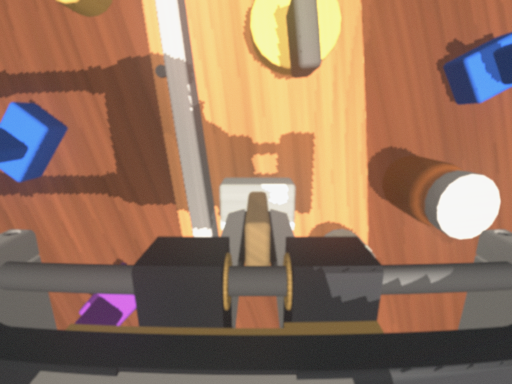

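Handle held, with the fingers on its 14 mm faces at about (257,230). I'll ease it 10 mm off the fence, then turn it clockwise on the bed.

Call:
{"op": "apply_moves", "data": {"steps": [{"dx":0,"dy":0.25,"dz":0,"rx":0,"ry":0,"rz":0,"gripper":0},{"dx":0,"dy":0.25,"dz":0,"rx":0,"ry":0,"rz":0,"gripper":0},{"dx":0,"dy":0,"dz":0,"rx":0,"ry":0,"rz":0.5,"gripper":0},{"dx":0,"dy":0,"dz":0,"rx":0,"ry":0,"rz":0.5,"gripper":0},{"dx":0,"dy":0,"dz":0,"rx":0,"ry":0,"rz":0.5,"gripper":0},{"dx":0,"dy":0,"dz":0,"rx":0,"ry":0,"rz":0.5,"gripper":0}]}}

```text
time: 12.15
ee_pos: [0.5429, -0.0557, 0.0985]
orientation: [180.0, -0.0, 55.6]
ft_force: [-0.3, 0.8, 0.3]
opening: 0.0141
```

Call:
{"op": "apply_moves", "data": {"steps": [{"dx":0,"dy":0,"dz":0,"rx":0,"ry":0,"rz":0.6,"gripper":0},{"dx":0,"dy":0,"dz":0,"rx":0,"ry":0,"rz":0.6,"gripper":0},{"dx":0,"dy":0,"dz":0,"rx":0,"ry":0,"rz":0.6,"gripper":0},{"dx":0,"dy":0,"dz":0,"rx":0,"ry":0,"rz":0.6,"gripper":0},{"dx":0,"dy":0,"dz":0,"rx":0,"ry":0,"rz":0.6,"gripper":0},{"dx":0,"dy":0,"dz":0,"rx":0,"ry":0,"rz":0.6,"gripper":0},{"dx":0,"dy":0,"dz":0,"rx":0,"ry":0,"rz":0.6,"gripper":0},{"dx":0,"dy":0,"dz":0,"rx":0,"ry":0,"rz":0.6,"gripper":0},{"dx":0,"dy":0,"dz":0,"rx":0,"ry":0,"rz":0.6,"gripper":0},{"dx":0,"dy":0,"dz":0,"rx":0,"ry":0,"rz":0.6,"gripper":0},{"dx":0,"dy":0,"dz":0,"rx":0,"ry":0,"rz":0.6,"gripper":0},{"dx":0,"dy":0,"dz":0,"rx":0,"ry":0,"rz":0.6,"gripper":0},{"dx":0,"dy":0,"dz":0,"rx":0,"ry":0,"rz":0.55,"gripper":0},{"dx":0,"dy":0,"dz":0,"rx":0,"ry":0,"rz":0,"gripper":0}]}}

```text
time: 13.55
ee_pos: [0.5432, -0.0559, 0.0985]
orientation: [180.0, -0.1, -10.8]
ft_force: [0.8, -0.2, 0.5]
opening: 0.0137
```

```bash
python3 snap.py 7 wrist top; python3 - <<'E'
import pickle,cv2
d=pickle.load(open("f7.pkl","rb"))
cv2.imwrite("pics/t7c.png",cv2.resize(d["top"]["img"][130:250,115:315,::-1],None,fx=4,fy=4,interpolation=cv2.INTER_CUBIC))
E
```

```text
13.65 [ 0.5431 -0.0559  0.0985] [ 1.7999e+02 -1.0000e-01 -1.0720e+01] [-13.2  19.1 100.8  -0.   60.   87.6] [ 0.84 -0.75 -0.01] 0.013758049877339387
```

View pics/wrist7.png

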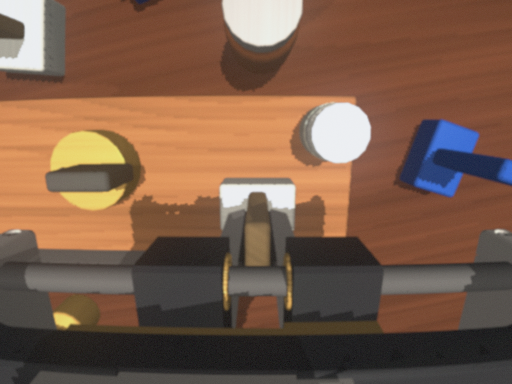

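View pics/t7c.png

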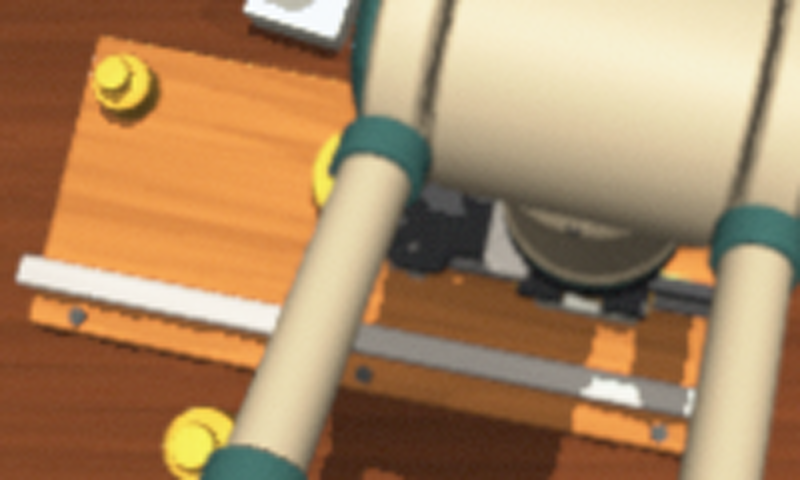

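The gauge now lies lengthwise. Its block's far edge is at about row 184 and the disc is at (90,170). Since the block top and disc top are at the same height, I'll measure the lateral clearance directly.

```bash
python3 - <<'E'
import pickle,cv2
d=pickle.load(open("f7.pkl","rb"))
i=d["wrist"]["img"][:,:,::-1]
cv2.imwrite("pics/w7c.png",cv2.resize(i[80:260,40:360],None,fx=2.5,fy=2.5,interpolation=cv2.INTER_CUBIC))
cv2.imwrite("pics/w7d.png",cv2.resize(i[165:245,205:305],None,fx=7,fy=7,interpolation=cv2.INTER_CUBIC))
cv2.imwrite("pics/w7e.png",cv2.resize(i[120:220,40:140],None,fx=6,fy=6,interpolation=cv2.INTER_CUBIC))
E
```

```text
(no output)
```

View pics/w7d.png

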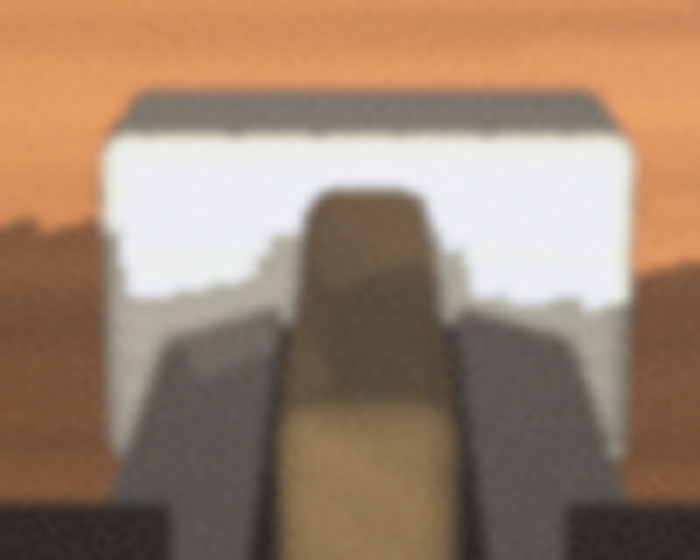

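View pics/w7e.png

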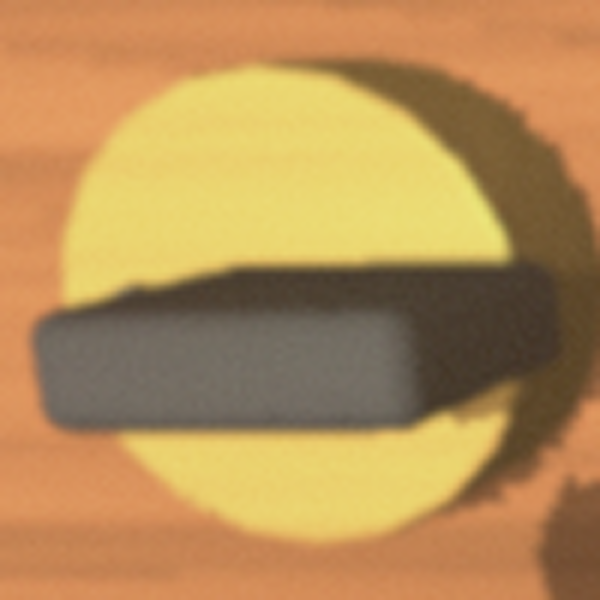

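```bash
python3 - <<'E'
import pickle
from h import *
f=pickle.load(open("f7.pkl","rb"))["wrist"]
P=np.array([.5943,.0527]); th=np.radians(79.1); u=np.array([np.cos(th),np.sin(th)]); v=np.array([-u[1],u[0]])
C=lambda L,x0,y0,s:[(x0+(x+.5)/s-.5,y0+(y+.5)/s-.5) for x,y in L]
def lane(X): q=(X[:,:2]-P); return np.c_[q@u, q@v-.056].round(4)*1000
print("block far edge",lane(onz(f,C([(115,135),(625,135)],205,165,7),.048)))
print("block L/R",lane(onz(f,C([(103,220),(634,220)],205,165,7),.048)))
print("disc near/far/left",lane(onz(f,C([(318,543),(265,65),(63,255)],40,120,6),.049)))
print("bar",lane(onz(f,C([(37,320),(400,313),(415,425),(52,428)],40,120,6),.089)))
print("tcp",lane(np.array([[.5431,-.0559]])))
E
```

```text
block far edge [[ -88.5  -46.7]
 [-144.9  -46.7]]
block L/R [[ -86.9  -37. ]
 [-146.2  -37. ]]
disc near/far/left [[ 16.1 -25.5]
 [ 14.7 -88.5]
 [ 45.9 -64.6]]
bar [[ 19.2 -63.2]
 [-21.7 -63.7]
 [-21.8 -51.6]
 [ 19.6 -51.3]]
tcp [[-116.3  -26.3]]
```

Relative to the disc edge, the gauge sits at about lane y = -25.5 mm. I'll shift it 25.5 mm towards the fence, then check the forces and picture before sliding.

Call:
{"op": "apply_moves", "data": {"steps": [{"dx":-0.32,"dy":0,"dz":0,"rx":0,"ry":0,"rz":0,"gripper":0},{"dx":-0.32,"dy":0,"dz":0,"rx":0,"ry":0,"rz":0,"gripper":0},{"dx":-0.32,"dy":0,"dz":0,"rx":0,"ry":0,"rz":0,"gripper":0},{"dx":-0.32,"dy":0,"dz":0,"rx":0,"ry":0,"rz":0,"gripper":0},{"dx":0,"dy":-0.5,"dz":0,"rx":0,"ry":0,"rz":0,"gripper":0},{"dx":0,"dy":-0.5,"dz":0,"rx":0,"ry":0,"rz":0,"gripper":0},{"dx":0,"dy":-0.5,"dz":0,"rx":0,"ry":0,"rz":0,"gripper":0},{"dx":0,"dy":-0.5,"dz":0,"rx":0,"ry":0,"rz":0,"gripper":0},{"dx":0,"dy":0,"dz":0,"rx":0,"ry":0,"rz":0,"gripper":0}]}}

```text
time: 14.55
ee_pos: [0.5249, -0.0094, 0.0985]
orientation: [-179.9, -0.0, -10.7]
ft_force: [0.8, 2.3, 2.3]
opening: 0.014
```

```bash
python3 snap.py 8 wrist scene;  python3 - <<'E'
import pickle,cv2,numpy as np
from workcell import monitor
o=monitor.get_obs(); P=np.array([.5943,.0527]); th=np.radians(79.1); u=np.array([np.cos(th),np.sin(th)]); v=np.array([-u[1],u[0]])
q=o["ee_pos"][:2]-P; print("lane",q@u,q@v-.056,o["ft_torque"])
d=pickle.load(open("f8.pkl","rb"))
i=d["wrist"]["img"][:,:,::-1]
cv2.imwrite("pics/w8d.png",cv2.resize(i[105:245,85:305],None,fx=3.6,fy=3.6,interpolation=cv2.INTER_CUBIC))
cv2.imwrite("pics/s8.png",cv2.resize(d["scene"]["img"][155:270,205:425,::-1],None,fx=3.6,fy=3.6,interpolation=cv2.INTER_CUBIC))
E
```

```text
14.65 [ 0.5248 -0.0102  0.0985] [-1.7993e+02 -1.0000e-02 -1.0780e+01] [-8.800e+00  1.750e+01  1.033e+02  1.000e-01  5.920e+01  9.200e+01] [0.61 0.44 1.99] 0.013957726795300943
lane -0.07494507976781016 0.00033126465220225526 [ 0.35109167 -0.04426336 -0.00042883]
```

View pics/w8d.png

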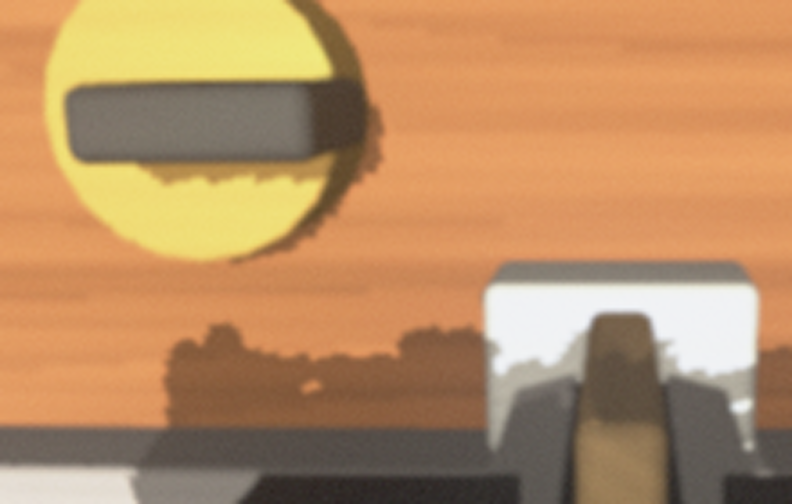

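View pics/s8.png

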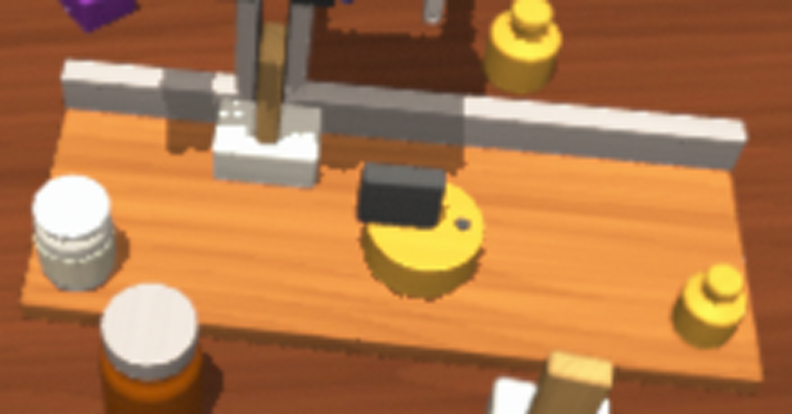

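```bash
python3 - <<'E'
import pickle
from h import *
f=pickle.load(open("f8.pkl","rb"))["wrist"]
P=np.array([.5943,.0527]); th=np.radians(79.1); u=np.array([np.cos(th),np.sin(th)]); v=np.array([-u[1],u[0]])
C=lambda L,x0=85,y0=105,s=3.6:[(x0+(x+.5)/s-.5,y0+(y+.5)/s-.5) for x,y in L]
def lane(X): q=(X[:,:2]-P); return np.c_[q@u, q@v-.056].round(4)*1000
print("block far edge",lane(onz(f,C([(495,282),(745,282)]),.048)))
print("disc near",lane(onz(f,C([(200,261)]),.049)))
print("fence top",lane(onz(f,C([(20,464),(130,467)]),.048)), "fence foot",lane(onz(f,C([(20,430),(440,429)]),.018)))
E
```

```text
block far edge [[ -47.1  -20.6]
 [-100.8  -20.6]]
disc near [[ 16.4 -25.4]]
fence top [[64.3 22.4]
 [38.  22.7]] fence foot [[ 82.6  25.5]
 [-28.   24.3]]
```

Clearances at block-top height are about 4.8 mm on the disc side and 3.1 mm on the fence side. I'll nudge it 0.8 mm towards the disc and slide through.

Call:
{"op": "apply_moves", "data": {"steps": [{"dx":0.04,"dy":0,"dz":0,"rx":0,"ry":0,"rz":0,"gripper":0},{"dx":0,"dy":-0.4,"dz":0,"rx":0,"ry":0,"rz":0,"gripper":0},{"dx":0,"dy":-0.4,"dz":0,"rx":0,"ry":0,"rz":0,"gripper":0},{"dx":0,"dy":-0.4,"dz":0,"rx":0,"ry":0,"rz":0,"gripper":0},{"dx":0,"dy":-0.4,"dz":0,"rx":0,"ry":0,"rz":0,"gripper":0},{"dx":0,"dy":-0.4,"dz":0,"rx":0,"ry":0,"rz":0,"gripper":0}]}}

```text
time: 15.25
ee_pos: [0.5329, 0.0283, 0.0985]
orientation: [180.0, -0.0, -10.8]
ft_force: [0.2, -1.7, 1.5]
opening: 0.0138
```

```bash
python3 snap.py 9 wrist;  python3 - <<'E'
import pickle,cv2
d=pickle.load(open("f9.pkl","rb"))
i=d["wrist"]["img"][:,:,::-1]
cv2.imwrite("pics/w9d.png",cv2.resize(i[105:245,125:345],None,fx=3.6,fy=3.6,interpolation=cv2.INTER_CUBIC))
E
```

```text
15.3 [0.5331 0.0295 0.0985] [-1.7994e+02 -1.0000e-02 -1.0780e+01] [-4.300e+00  1.820e+01  1.022e+02  1.000e-01  5.960e+01  9.640e+01] [0.04 0.79 2.71] 0.013577748663143449
```

View pics/w9d.png

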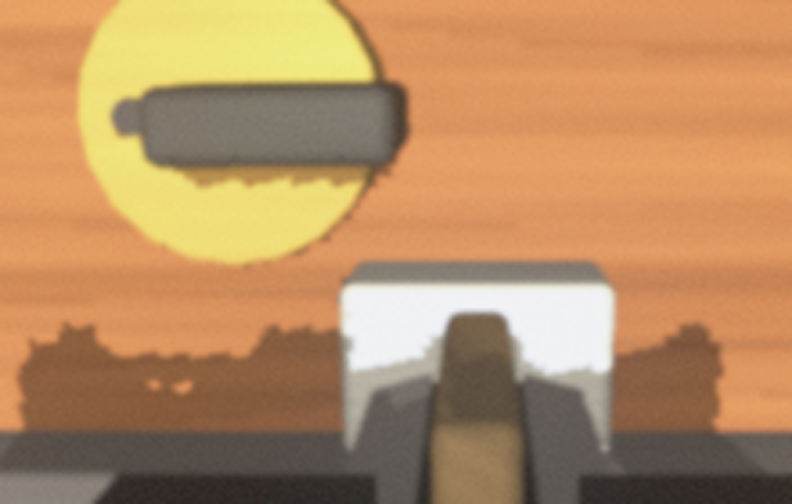

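The block clears the disc by about 4 mm (disc edge at row 263, block edge at row 283), and forces are low. Continuing.

Call:
{"op": "apply_moves", "data": {"steps": [{"dx":0,"dy":-0.4,"dz":0,"rx":0,"ry":0,"rz":0,"gripper":0},{"dx":0,"dy":-0.4,"dz":0,"rx":0,"ry":0,"rz":0,"gripper":0},{"dx":0,"dy":-0.4,"dz":0,"rx":0,"ry":0,"rz":0,"gripper":0},{"dx":0,"dy":-0.4,"dz":0,"rx":0,"ry":0,"rz":0,"gripper":0}]}}

```text
time: 15.7
ee_pos: [0.5388, 0.0597, 0.0984]
orientation: [180.0, 0.0, -10.8]
ft_force: [-0.4, -2.4, 3.2]
opening: 0.014
```

```bash
python3 snap.py 10 wrist;  python3 - <<'E'
import pickle,cv2
d=pickle.load(open("f10.pkl","rb"))
i=d["wrist"]["img"][:,:,::-1]
cv2.imwrite("pics/w10d.png",cv2.resize(i[105:245,145:365],None,fx=3.6,fy=3.6,interpolation=cv2.INTER_CUBIC))
E
```

```text
15.75 [0.5391 0.0609 0.0985] [-1.7993e+02 -1.0000e-02 -1.0790e+01] [-9.000e-01  1.880e+01  1.012e+02  1.000e-01  6.000e+01  9.980e+01] [0.29 0.24 2.95] 0.014197393353073132
```

View pics/w10d.png

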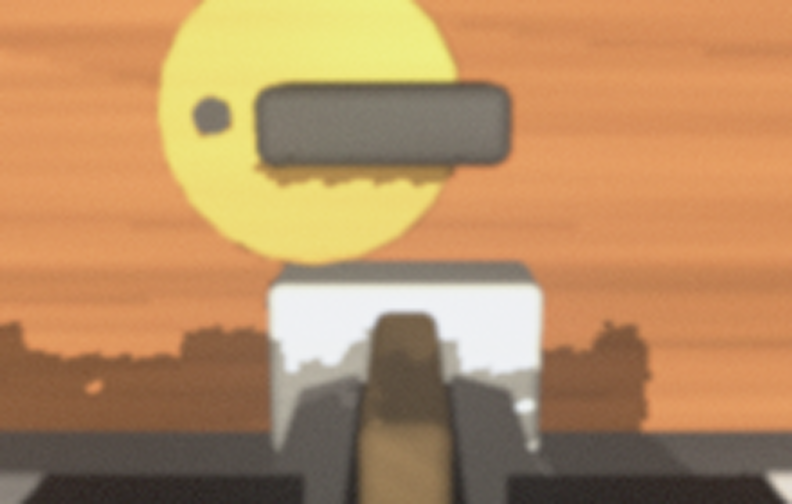

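Call:
{"op": "apply_moves", "data": {"steps": [{"dx":0,"dy":-0.4,"dz":0,"rx":0,"ry":0,"rz":0,"gripper":0},{"dx":0,"dy":-0.4,"dz":0,"rx":0,"ry":0,"rz":0,"gripper":0},{"dx":0,"dy":-0.4,"dz":0,"rx":0,"ry":0,"rz":0,"gripper":0},{"dx":0,"dy":-0.4,"dz":0,"rx":0,"ry":0,"rz":0,"gripper":0},{"dx":0,"dy":-0.4,"dz":0,"rx":0,"ry":0,"rz":0,"gripper":0},{"dx":0,"dy":-0.4,"dz":0,"rx":0,"ry":0,"rz":0,"gripper":0},{"dx":0,"dy":-0.4,"dz":0,"rx":0,"ry":0,"rz":0,"gripper":0},{"dx":0,"dy":-0.4,"dz":0,"rx":0,"ry":0,"rz":0,"gripper":0},{"dx":0,"dy":-0.4,"dz":0,"rx":0,"ry":0,"rz":0,"gripper":0},{"dx":0,"dy":-0.4,"dz":0,"rx":0,"ry":0,"rz":0,"gripper":0},{"dx":0,"dy":-0.4,"dz":0,"rx":0,"ry":0,"rz":0,"gripper":0},{"dx":0,"dy":-0.4,"dz":0,"rx":0,"ry":0,"rz":0,"gripper":0},{"dx":0,"dy":-0.4,"dz":0,"rx":0,"ry":0,"rz":0,"gripper":0},{"dx":0,"dy":-0.4,"dz":0,"rx":0,"ry":0,"rz":0,"gripper":0},{"dx":0,"dy":-0.3,"dz":0,"rx":0,"ry":0,"rz":0,"gripper":0},{"dx":0,"dy":0,"dz":0,"rx":0,"ry":0,"rz":0,"gripper":0},{"dx":0,"dy":0,"dz":0,"rx":0,"ry":0,"rz":0,"gripper":0}]}}

```text
time: 17.45
ee_pos: [0.5612, 0.1763, 0.0985]
orientation: [-179.9, -0.0, -10.8]
ft_force: [0.4, 2.9, 2.4]
opening: 0.0136
```

Call:
{"op": "apply_moves", "data": {"steps": [{"dx":0,"dy":0,"dz":0,"rx":0,"ry":0,"rz":0,"gripper":0.5},{"dx":0,"dy":0,"dz":0,"rx":0,"ry":0,"rz":0,"gripper":0.5},{"dx":0,"dy":0,"dz":0,"rx":0,"ry":0,"rz":0,"gripper":0.5},{"dx":0,"dy":0,"dz":0,"rx":0,"ry":0,"rz":0,"gripper":0.5},{"dx":0,"dy":0,"dz":-0.4,"rx":0,"ry":0,"rz":0,"gripper":0.5},{"dx":0,"dy":0,"dz":-1,"rx":0,"ry":0,"rz":0,"gripper":0.5},{"dx":0,"dy":0,"dz":-1,"rx":0,"ry":0,"rz":0,"gripper":0.5},{"dx":0,"dy":0,"dz":-1,"rx":0,"ry":0,"rz":0,"gripper":0.5},{"dx":0,"dy":0,"dz":-1,"rx":0,"ry":0,"rz":0,"gripper":0.5},{"dx":-1,"dy":0,"dz":-1,"rx":0,"ry":0,"rz":0,"gripper":0.5},{"dx":-1,"dy":0,"dz":-1,"rx":0,"ry":0,"rz":0,"gripper":0.5},{"dx":-1,"dy":0,"dz":0,"rx":0,"ry":0,"rz":0,"gripper":0.5},{"dx":-1,"dy":0,"dz":0,"rx":0,"ry":0,"rz":0,"gripper":0.5},{"dx":-1,"dy":0,"dz":0,"rx":0,"ry":0,"rz":0,"gripper":0.5},{"dx":-1,"dy":0,"dz":0,"rx":0,"ry":0,"rz":0,"gripper":0.5},{"dx":-1,"dy":0,"dz":0,"rx":0,"ry":0,"rz":0,"gripper":0.5},{"dx":0,"dy":0,"dz":0,"rx":0,"ry":0,"rz":0,"gripper":0.5}]}}

```text
time: 19.15
ee_pos: [0.4212, 0.2014, 0.2272]
orientation: [-180.0, 0.0, -10.7]
ft_force: [0.1, -0.1, -0.4]
opening: 0.0469
```

```bash
python3 snap.py 11 wrist scene;  python3 - <<'E'
import pickle,cv2
d=pickle.load(open("f11.pkl","rb"))
cv2.imwrite("pics/s11.png",cv2.resize(d["scene"]["img"][155:270,205:425,::-1],None,fx=3.6,fy=3.6,interpolation=cv2.INTER_CUBIC))
E
```

```text
19.25 [0.424  0.2014 0.2271] [-1.7997e+02 -1.2000e-01 -1.0780e+01] [ 16.9   6.5  98.   -0.   75.4 117.7] [-0.14 -0.02 -0.36] 0.04725377938723541
```

View pics/s11.png

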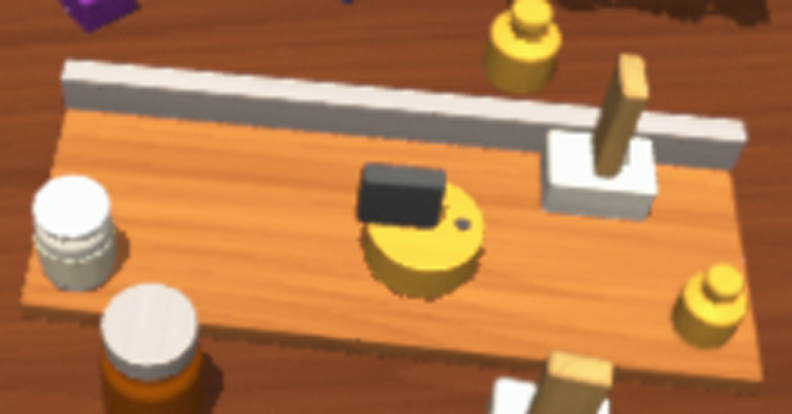

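View pics/wrist11.png

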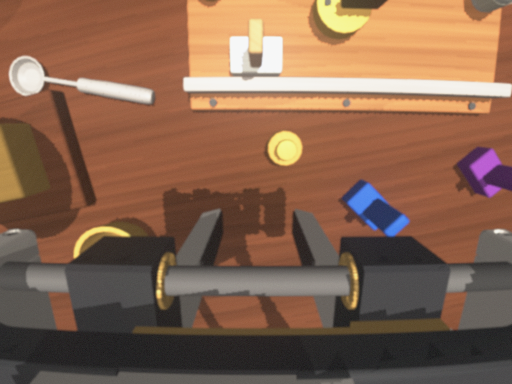

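The gauge stands upright against a clear bed, with its block at crop (598,175), past the disc. The bar is still parallel to the fence and the gripper is clear. Handing in.

```bash
python3 - <<'E'
import pickle
from h import *
f=pickle.load(open("f11.pkl","rb"))["wrist"]
P=np.array([.5943,.0527]); th=np.radians(79.1); u=np.array([np.cos(th),np.sin(th)]); v=np.array([-u[1],u[0]])
X=onz(f,[(231,38),(282,38),(281,73),(231,73)],.048)
q=X[:,:2]-P; print((q@u*1000).round(1),((q@v-.056)*1000).round(1))
from workcell import order
print(order.hand_in())
E
```

```text
[142.7  85.2  85.8 143.2] [-17.8 -17.9  20.   20.1]
the job is handed in; nothing more can be done
None
```

I turned the brass disc until its bar lay parallel to the fence, slid the gauge through the gap and past the disc, and handed the job in. The clock stood at about 19 s of the 53 s limit. The hand-in gives no verdict, so the figures below are my own checks.

- **Disc:** I gripped the bar and turned it about 48° clockwise. Afterwards the bar measured 78.1° against 78.9° for the fence. In the final picture it still looked parallel to the fence.
- **Gauge's starting pose:** It stood crosswise, with its 60 mm side across the lane, not the "up to 6 degrees askew" described. At about x = -115 mm I moved it 10 mm off the fence and turned it about 84° on the bed without lifting it.
- **Slide:** Clearance was about 4 mm on the disc side, and wrist forces stayed under about 4 N at every reading.
- **Final position:** The last picture puts the gauge centre at about x = +114 mm, y = +1 mm in the lane. It stands upright, with the open gripper well clear.
- **Disagreements:** The wrist camera placed the disc and fence edges about 1.5 mm to one side of where the arm's own position put them, which is within the stated calibration. I centred the gauge using the gap as seen in the picture. The first two move calls were refused as invalid and moved nothing; giving all seven values in each row fixed that.

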